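Hold the hatch hinge leaf in line for its pin

TASK

Pick up the brass hinge leaf with the blue handle and bring its single knuckle into the gap between the two brass knuckles on the white jamb block, level, handle up and plate pointing away from the block, so that the three holes line up well enough for the pin to slide through. Handle it gently: it must never knock or press hard on the jamb (keep below 20 N), and the other loose things stay where they are. Finish still gripping the leaf and holding it still in line, in the air, not resting on or leaning against the jamb; do not let go (the pin itself is fitted by someone else afterwards).

Things in the scene. Friction and masses are not known exactly. Their poses are not given: they have to be found in the camera images.
- leaf: Loose brass hinge leaf, about 0.25 kg, lying level. Origin: on its underside (bench level) right below the middle of the handle. x points from handle to knuckle, y along the hinge axis, z up (handle side). Plate 95 x 90 x 5 mm: x -50 to +45 mm, y +-45 mm, z 9.5 to 14.5 mm, with a down-turned lip (to z = 0) at its -x edge. Knuckle and handle: see the two leaf points.
- leaf_knuckle (a point): Middle of the bore of the leaf's single knuckle: a tube 24 mm outside, 12 mm bore, 30 mm long (along y), on a neck 30 mm wide. It lies at x = +65, y = 0, z = +12 mm in the leaf's frame; frame parallel to the leaf's.
- leaf_handle (a point): Grip point in the leaf's upright blue handle bar: 12 mm thick (x), 60 mm long (y), from z = 14.5 to 50.5 mm; best gripped from above across its thickness. The point is at x = y = 0, z = 36 mm in the leaf's frame (21.5 mm above the plate); frame parallel to the leaf's.
- jamb: Fixed white jamb block with a brass hinge leaf on top. Origin: at bench level right below the middle of its hinge axis; y along the axis, x from the axis to the block, z up. Block 60 x 100 mm, x +16 to +76 mm, top 102.5 mm; grey foot 8 mm high, x -14 to +106, y +-65 mm. Matched, the loose leaf has the jamb's yaw and its plate lies on the jamb's -x side.
- jamb_axis (a point): Point on the jamb's hinge axis (along y), 100 mm up, midway between its two knuckles (24 mm outside, 12 mm bore, each 24 mm long). The gap between them is 38 mm wide (y +-19 mm), open above, below and to -x; the block's face is at x = +16 mm. The loose knuckle's middle belongs here. Frame parallel to the jamb's.
- spare_leaf: Bystander: steel leaf of the same size with a black handle and two outer knuckles instead of one, lying on the bench. Leave it alone. Origin and axes as for the brass leaf.
- pin_stand: Grey fixed block, 50 x 50 x 30 mm, that holds the hinge pin; origin under its centre.
- hinge_pin: Bystander: the steel hinge pin, 8 mm thick, 70 mm long, standing head up in the grey stand, its foot 8 mm above the bench; origin at its foot. Leave it alone.
- vial_a: Bystander: glass sample vial with metal cap, 26 mm across, 55 mm tall; origin under its centre.
- vial_b: Bystander: a second vial of the same kind.
- screwdriver: Bystander: screwdriver lying on the bench, along its x.
- wrench: Bystander: wrench lying on the bench, along its x.
- beaker: Bystander: small glass beaker, 60 mm across, 70 mm tall; origin under its centre.
There are look-alikes about, which are no part of the job. What is meant by the leaf is not green, and is the smaller of those in its own colour. Of the things that look like the jamb, the smaller one is meant.

How it is judged:
On the way:
1. the brass leaf is gripped and lifted clear of the bench (height (world z) of leaf_knuckle above 0.05 m and contact force between the fingers and leaf above 1 N), for 0.2 s.
At the end, for the whole second after the job is handed in: Leaf gripped, still (30 mm/s), level within 0.17 rad, handle up, plate on the open side; knuckle centre within 4 mm of the jamb axis in x and z and 6 mm in y, axes parallel within 0.09 rad, over 80 mm above the bench; leaf-jamb force under 1.5 N, leaf not on the spare leaf (x of leaf_knuckle in the frame of jamb_axis between -0.004 and 0.004 m and z of leaf_knuckle in the frame of jamb_axis between -0.004 and 0.004 m and y of leaf_knuckle in the frame of jamb_axis between -0.006 and 0.006 m and angle between the y axis of leaf and the y axis of jamb, either way round below 0.09 rad and angle between leaf's own z axis and vertical below 0.17 rad and x of leaf_handle in the frame of jamb_axis below -0.04 m and height (world z) of leaf_knuckle above 0.08 m and contact force between leaf and jamb below 1.5 N and contact force between leaf and spare_leaf below 0.3 N and contact force between the fingers and leaf above 1 N and linear speed of leaf below 0.03 m/s); the arm keeps its last pose, push and grip.
It fails at once if the leaf knocks or presses on the jamb with more than 20 N (contact force between leaf and jamb above 20 N).
It fails at once if a bystander is moved more than 30 mm (distance of any of spare_leaf, hinge_pin, vial_a, vial_b, screwdriver, wrench, beaker from where it was at the start of the episode above 0.03 m).
It also fails if it takes over 48 s, if anything falls off the work surface, if the arm or the gripper's body presses on something with over 40 N, if the wrist force passes 120 N, or if a joint passes its speed limit or range.

ROBOT

A 7-joint arm with a two-finger parallel gripper is mounted at the origin on the work surface. World frame = base frame: x ahead of the robot, y to its left, z up, the work surface at z = 0. Lengths are in m, angles in rad, forces in N, time in s.
With the tool pointing down it reaches from about 0.4 to 0.9 m from the base axis. Payload 5.5 kg.
Tool frame: the origin (TCP) lies on the centre line of the jaws, within the pads' length; the fingertips stand 8 mm ahead of it and the grasp point (between the pads) lies 11 mm behind it; x points along the fingers, y is the direction in which the jaws open and shut, and the axes are right-handed (so a half turn about x gives the same grasp; the last joint's range is limited). The gripper opens to 92 mm and grips with 3 to 60 N. Pads are 19 mm wide; open, the fingers measure 130 mm over their backs; the gripper's body (75 mm by 190 mm) begins 47 mm behind the grasp point.
Start: joints at [1.52, 0.501, -0.427, 1.55, 0.221, 1.138, -0.21], TCP at [0.201, -0.618, 0.235] pointing down, gripper open.
Joint ranges: [-2.88, 2.88], [-0.31, 2.03], [-1.54, 1.56], [0.2, 2.42], [-1.41, 4.55], [0.19, 2.02], [-2.57, 2.57]. Speed limits (rad/s): [2.57, 2.57, 3.14, 3.14, 3.14, 3.14, 3.14].

INTERFACE

Orientations are given as [roll, pitch, yaw] about the fixed x, y, z axes, in that order (R = Rz(yaw) Ry(pitch) Rx(roll)).
In Python, from rig import observe, viewer, hand_in gives the robot as it stands. The module is installed in compiled form; this text tells all that it offers.
- The arm moves only by the tool carry_out, never from a script. Its arguments are lists of equal length, an entry for each row: "slide": the shift along the tool's x, y, z in cm, a list of three; "turn": the turn, a rotation vector about the tool's x, y, z in degrees, a list of three. In form: {"slide": [[tx, ty, tz], ...], "turn": [[wx, wy, wz], ...]}. A call has 1 to 12 rows; each row is the pose to reach, as a shift and turn from the pose commanded when the call began, along the tool's axes at that moment; what a row does not reach only later rows make up. A row lasts 1/10 s, in which the tool goes at most 50 mm and 8.59 degrees, less where a joint would pass 70% of its speed; a pose out of reach is approached as far as the arm can. A call with a gripper value outside its range is refused whole. "gripper" is the closure, from 0 (fully open) to 1 (shut), set as the call begins (left out, the last holds). The fingers move at their own pace and stop on an object; the grip force is fixed at half the most. Time passes only in rows, so rows that repeat a pose let the fingers close. It gives the time, the measured TCP pose, the force and the opening at its end, in the units of the state.
- observe(): the state, without advancing time (a new reading comes with each control period).
- viewer.get_image(name): name is "side" or "top" or "wrist"; returns (picture, depth): 384x512x3 uint8, blue, green, red; 384x512 float32, m along the optical axis (not along the pixel's ray), 0 where there is no reading.
- viewer.camera_info(name): a dict with "vertical_fov" (degrees; the focal length in pixels is half the picture's height over the tangent of half this angle, whatever the lens; pixels are square), "cx", "cy" (the principal point, pixels), "camera_from_world" (4x4, takes a point from world to camera coordinates). Camera axes: x right, y down, z forward; pixel columns grow to the right and rows downward; lengths in m; the calibration is good to about 2 mm. A picture is of the moment at which its call begins: read the wrist's pose just before it. camera_info takes no time and is no camera call; for the wrist camera it gives the pose at the moment of the call.
- hand_in(): hands the job in, once; it reports no verdict.
Trained networks look in the newest picture that a camera, given by its name, has taken for a name from the list of things; names that differ only in an ending like _2 or _b are one class to them, and where a whole thing is asked for, a point or a joint stands for the part that bears it (a point fixed in the world has none). Each returns a list of dicts, best first, with "score" (0 to 1); they miss things now and then, are a little off and sometimes report something else, mostly with a low value. They report only what shows in the picture. A call takes as long as a camera call. They do not tell look-alikes from the thing itself.
- viewer.cut_out(camera, name): "region" (384x512 bool, what is visible of it) and "rect" ([left, top, width, height] in pixels, round what is visible of it).
- viewer.spot_point(camera, name): "position" ([column, row] in pixels: a listed point, or the origin of a listed thing).
The state is a dict: "t": time; "q": joint angles; "dq": joint speeds; "joint_efforts": joint torques, N m; "tcp_pos": TCP position; "ee_rot": TCP orientation; "wrist_force": force on the tool from outside, world axes, zero at the start; "torque": the same for the moment, N m; "finger_gap": finger opening in m.
Only numpy, scipy, OpenCV 4.12 (cv2) and the standard library are available. Lean on these libraries where they do the work, as an engineer would, in place of code of your own. Each camera call takes 0.05 s, during which the arm holds its last target. There are 200 camera calls.

## Working session

There is one attempt and no reset: what is moved stays moved. The work goes in short steps, Python scripts to look and compute and a tool call to move; the robot and the scene stay as the last step left them, time stands still between calls to the robot, and variables do not carry over. Pictures are saved under pics/ and viewed, about 8 in all and at most 12, crops included, and the job is handed in when it is done.

Besides the shell and the picture viewer there is one more tool, called after "Request:" by a JSON object that holds its "method" and its "body". carry_out: Moves the arm, as the interface text tells. Its arguments: {"type":"object","properties":{"slide":{"type":"array","items":{"type":"array","items":{"type":"number"}}},"turn":{"type":"array","items":{"type":"array","items":{"type":"number"}}},"gripper":{"type":"number"}},"required":["slide","turn"]}

```bash
mkdir -p pics; cat > h.py <<'E'
import numpy as np, cv2
from rig import observe, viewer, hand_in
from scipy.spatial.transform import Rotation as R
def cam(n):
    i=viewer.camera_info(n); f=192/np.tan(np.radians(i["vertical_fov"])/2)
    return f,i["cx"],i["cy"],np.array(i["camera_from_world"])
def world(n,uv,d,c=None):
    f,cx,cy,T=c or cam(n); uv=np.atleast_2d(uv).astype(float); d=np.atleast_1d(d)
    p=np.c_[(uv[:,0]-cx)/f*d,(uv[:,1]-cy)/f*d,d]
    return (p-T[:3,3])@T[:3,:3]
def ray(n,uv,z,c=None):
    a,b=world(n,[uv,uv],[0.1,1.0],c); return a+(b-a)*(z-a[2])/(b[2]-a[2])
def pix(n,P,c=None):
    f,cx,cy,T=c or cam(n); q=np.atleast_2d(P)@T[:3,:3].T+T[:3,3]
    return np.c_[q[:,0]/q[:,2]*f+cx,q[:,1]/q[:,2]*f+cy]
def cloud(n,dep,mask=None,c=None):
    m=dep>0
    if mask is not None: m&=mask
    v,u=np.nonzero(m); return world(n,np.c_[u,v],dep[v,u],c),u,v
E
python3 - <<'E'
from h import *
s=observe(); print(s)
for n in ("top","side","wrist"):
    im,d=viewer.get_image(n); cv2.imwrite(f"pics/{n}0.png",im); np.save(f"{n}0.npy",d)
    print(n,viewer.camera_info(n)["vertical_fov"])
    for nm in ("leaf","jamb","leaf_knuckle","leaf_handle","jamb_axis"):
        if '_' in nm:
            for r in viewer.spot_point(n,nm)[:4]: 
                z={'leaf_knuckle':.012,'leaf_handle':.036,'jamb_axis':.1}[nm]
                print(nm,round(r["score"],2),np.round(r["position"]),ray(n,r["position"],z).round(3))
        else:
            for r in viewer.cut_out(n,nm)[:4]: print(nm,round(r["score"],2),r["rect"])
E
```

```text
{'t': 0.0, 'q': array([ 1.52017147,  0.50183354, -0.42677436,  1.55148043,  0.22078905,
        1.1383262 , -0.21027465]), 'dq': array([-6.30025138e-05, -2.14752526e-04, -1.21384173e-03,  1.72584712e-04,
        8.77600589e-04,  6.58069100e-04, -1.47237522e-04]), 'joint_efforts': array([-2.72084108e-04, -5.66582537e+01, -5.81638947e+00, -2.79109097e+01,
       -6.86732330e-02,  3.08561185e-02,  2.09184514e-04]), 'tcp_pos': array([ 0.20038356, -0.61759248,  0.23367318]), 'ee_rot': array([-1.59859815,  1.56880278,  1.85688626]), 'wrist_force': array([-0.34983764, -0.04490157,  0.21943772]), 'torque': array([ 0.02432703,  0.01248861, -0.0339406 ]), 'finger_gap': 0.09195055170871319}
top 45.34398852716761
leaf 0.95 [104.3, 198.2, 58.5, 49.8]
leaf 0.85 [175.7, 181.5, 31.7, 34.6]
leaf 0.69 [213.8, 224.3, 39.0, 36.8]
jamb 0.87 [320.9, 232.8, 62.6, 57.7]
jamb 0.69 [281.8, 147.2, 40.8, 39.1]
jamb 0.64 [314.6, 99.2, 6.8, 11.5]
leaf_knuckle 0.98 [193. 184.] [0.55  0.297 0.012]
leaf_knuckle 0.84 [249. 252.] [0.322 0.115 0.012]
leaf_knuckle 0.68 [156. 232.] [0.394 0.418 0.012]
leaf_handle 0.93 [1
[... 285 characters left out ...]
0.32794303763604
leaf 0.6 [204.8, 139.4, 47.5, 30.5]
leaf 0.59 [191.5, 192.1, 38.3, 27.1]
leaf 0.58 [232.5, 168.3, 37.2, 25.9]
jamb 0.92 [276.2, 206.9, 60.7, 62.7]
jamb 0.58 [130.5, 232.8, 87.4, 105.3]
leaf_knuckle 0.73 [267. 181.] [0.549 0.288 0.012]
leaf_knuckle 0.67 [199. 214.] [0.329 0.114 0.012]
leaf_handle 0.97 [208. 197.] [0.356 0.17  0.036]
leaf_handle 0.94 [247. 177.] [0.481 0.277 0.036]
leaf_handle 0.74 [226. 147.] [0.422 0.52  0.036]
leaf_handle 0.53 [337. 203.] [0.735 0.095 0.036]
jamb_axis 0.8 [288. 222.] [ 0.561 -0.074  0.1  ]
jamb_axis 0.65 [139. 257.] [ 0.212 -0.169  0.1  ]
jamb_axis 0.47 [317. 176.] [0.685 0.151 0.1  ]
wrist 66.59518812319847
jamb 0.75 [0.0, 0.0, 30.6, 89.1]
```

View pics/top0.png

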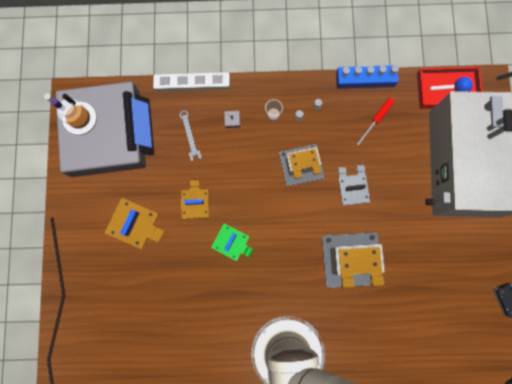

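View pics/side0.png

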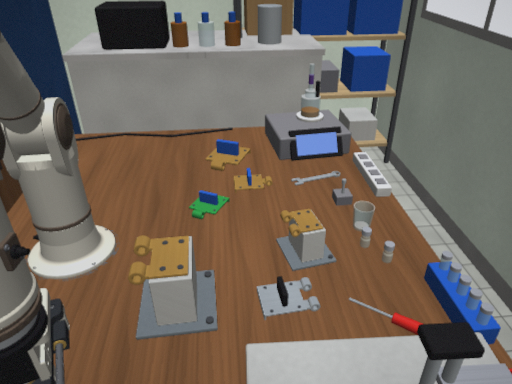

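The top view shows the small brass leaf (handle at about (194,202), knuckle up at (193,184)). The bigger brass leaf is at (133,222) and the green one at (232,242). The smaller jamb is at (302,162) with its knuckles towards the robot, and the bigger one is at (355,262). The side view agrees.

```bash
python3 - <<'E'
from h import *
for n,boxes in (("top",{"leaf":(172,178,214,222),"jamb":(276,142,328,190)}),("side",{"leaf":(228,164,274,196),"jamb":(270,200,342,272)})):
    im=cv2.imread(f"pics/{n}0.png"); d=np.load(f"{n}0.npy"); hsv=cv2.cvtColor(im,cv2.COLOR_BGR2HSV)
    for k,(a,b,c,e) in boxes.items():
        box=np.zeros(d.shape,bool); box[b:e,a:c]=1
        h,s,v=hsv[...,0],hsv[...,1],hsv[...,2]
        brass=(h>12)&(h<30)&(s>150)&(v>120)&box; blue=(h>100)&(h<130)&(s>120)&box
        for nm,m in (("brass",brass),("blue",blue)):
            P,u,w=cloud(n,d,m)
            if len(P)<10: continue
            print(n,k,nm,len(P),"z pct",np.percentile(P[:,2],[5,50,95]).round(3),"mean",P.mean(0).round(4))
            r=cv2.minAreaRect(P[:,:2].astype(np.float32)); print("  rect",np.round(r[0],4),np.round(r[1],4),round(r[2],1))
s=observe(); print(R.from_euler('xyz',s['ee_rot']).as_matrix().round(3))
im=np.hstack([cv2.resize(cv2.imread("pics/top0.png")[136:226,170:214],None,fx=6,fy=6,interpolation=2),cv2.resize(cv2.imread("pics/top0.png")[136:226,270:334],None,fx=6,fy=6,interpolation=2)])
cv2.imwrite("pics/crop0.png",im)
E
```

```text
top leaf brass 1521 z pct [-0.003  0.006  0.021] mean [0.4963 0.2972 0.0083]
  rect [0.5016 0.3008] [0.1399 0.1487] 89.2
top leaf blue 65 z pct [0.036 0.05  0.055] mean [0.488  0.2922 0.0481]
  rect [0.4883 0.2907] [0.0563 0.0099] 89.8
top jamb brass 1169 z pct [-0.004  0.006  0.11 ] mean [ 0.5974 -0.0657  0.0474]
  rect [ 0.6072 -0.0692] [0.1735 0.1655] 88.0
side leaf brass 26 z pct [0.011 0.015 0.021] mean [0.5114 0.2803 0.0151]
  rect [0.4975 0.2947] [0.0843 0.0869] 29.3
side leaf blue 56 z pct [0.021 0.046 0.052] mean [0.4881 0.2774 0.0419]
  rect [0.4884 0.2869] [0.0564 0.0103] 85.5
side jamb brass 45 z pct [0.096 0.103 0.112] mean [ 0.5812 -0.082   0.1041]
  rect [ 0.5888 -0.0766] [0.0688 0.0823] 10.5
[[ 0.     0.309 -0.951]
 [-0.    -0.951 -0.309]
 [-1.     0.    -0.   ]]
```

Request:
{"method": "carry_out", "body": {"slide": [[-1,-3,-3.5],[-2,-6,-7],[-3,-9,-10.5],[-4,-12,-14],[-5,-15,-18],[-6,-18,-22],[-7,-22,-26],[-8,-26,-30],[-8,-29,-34],[-8,-32,-38],[-8,-34.2,-40.5],[-8,-34.2,-40.5]], "turn": [[-4,0,0],[-8,0,0],[-12,0,0],[-16,0,0],[-20,0,0],[-24,0,0],[-28,0,0],[-32,0,0],[-36,0,0],[-40,0,0],[-42,0,0],[-42,0,0]]}}

```text
t: 2.1
tcp_pos: [0.4839, -0.1597, 0.3159]
ee_rot: [2.682, 1.566, 0.6]
wrist_force: [0.4, 0.6, 0.5]
finger_gap: 0.0918
```

```bash
cat > look.py <<'E'
from h import *
import sys
tag=sys.argv[1]; 
s=observe(); print(round(s['t'],2),s['tcp_pos'].round(4),s['q'].round(2)); M=R.from_euler('xyz',s['ee_rot']).as_matrix(); print(M.round(3))
c=cam("wrist"); im,d=viewer.get_image("wrist"); cv2.imwrite(f"pics/w{tag}.png",im); np.save(f"w{tag}.npy",d)
np.savez(f"w{tag}_cam.npz",f=c[0],cx=c[1],cy=c[2],T=c[3])
print("cam pos",(-c[3][:3,:3].T@c[3][:3,3]).round(3), "tcp pix",pix("wrist",s['tcp_pos'],c).round())
for nm,z in (("leaf_knuckle",.012),("leaf_handle",.036),("jamb_axis",.1)):
    for r in viewer.spot_point("wrist",nm)[:3]: print(nm,round(r["score"],2),np.round(r["position"]),ray("wrist",r["position"],z,c).round(4))
E
python3 look.py 1
```

```text
2.1 [ 0.4839 -0.1597  0.3159] [ 1.02  0.22 -0.86  1.79  0.18  1.21 -0.41]
[[ 0.004  0.872 -0.489]
 [ 0.003 -0.489 -0.872]
 [-1.     0.002 -0.004]]
cam pos [ 0.518 -0.098  0.467] tcp pix [[257. 246.]]
leaf_knuckle 0.71 [61. 47.] [0.323  0.1194 0.012 ]
jamb_axis 0.58 [280.  83.] [ 0.561  -0.0786  0.1   ]
```

View pics/w1.png

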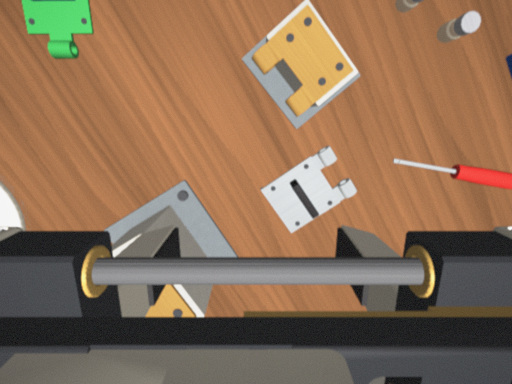

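The picture shows the small jamb whole, knuckles at about (266,60) and (298,102), with the steel spare leaf at (308,190). I'll measure the jamb from depth.

```bash
cat > jamb.py <<'E'
from h import *
import sys
tag=sys.argv[1]; z=np.load(f"w{tag}_cam.npz"); c=(float(z['f']),float(z['cx']),float(z['cy']),z['T'])
im=cv2.imread(f"pics/w{tag}.png"); d=np.load(f"w{tag}.npy")
a,b,e,g=map(int,sys.argv[2:6]); box=np.zeros(d.shape,bool); box[b:g,a:e]=1
P,u,v=cloud("wrist",d,box,c)
hsv=cv2.cvtColor(im,cv2.COLOR_BGR2HSV)[v,u]
brass=(hsv[:,0]>10)&(hsv[:,0]<30)&(hsv[:,1]>130)
t=(P[:,2]>.085)
Q=P[t]; print("n",t.sum(),"z pct",np.percentile(Q[:,2],[2,25,50,75,98]).round(4),"bench z",np.percentile(P[P[:,2]<.02,2],[10,50,90]).round(4))
r=cv2.minAreaRect(Q[:,:2].astype(np.float32)); print("rect",np.round(r[0],4),np.round(r[1],4),round(r[2],2))
yaw=np.radians((r[2]+45)%90-45); print("yaw deg",np.degrees(yaw))
ex=np.array([np.cos(yaw),np.sin(yaw)]); ey=np.array([-ex[1],ex[0]])
X=Q[:,:2]@ex; Y=Q[:,:2]@ey; print("X range",np.percentile(X,[.3,99.7]).round(4),"Y",np.percentile(Y,[.3,99.7]).round(4))
x0=np.percentile(X,.3)
k=(X<x0+.02)   # knuckle strip
h,ed=np.histogram(Y[k],bins=np.arange(Y.min(),Y.max()+.002,.002)); print("Y hist from",ed[0].round(4),h)
# topmost line of knuckles: z against X
for lo in np.arange(x0,x0+.04,.004):
    m=(X>=lo)&(X<lo+.004); print(round(lo-x0,3),m.sum(),np.median(Q[m,2]).round(4) if m.any() else None)
print("gap mid guesses: ey,ex",ex,ey)
E
python3 jamb.py 1 225 0 375 135
```

```text
n 5974 z pct [0.0963 0.1021 0.103  0.1039 0.1122] bench z [-0.0006  0.0007  0.0076]
rect [ 0.5949 -0.0715] [0.0881 0.1002] 10.68
yaw deg 10.684073448181152
X range [0.5277 0.6146] Y [-0.2301 -0.1312]
Y hist from -0.2307 [ 0  0  0 13 30 33 32 32 33 34 32 31 34 33 33 23  0  0  0  0  0  0  0  0
  0  0  0  0  0  0  0  0  0  0 38 39 37 34 39 33 38 38 34 40 35 36 13  0
  0  0  0]
0.0 183 0.1069
0.004 170 0.1107
0.008 172 0.1119
0.012 157 0.1117
0.016 147 0.1105
0.02 119 0.1064
0.024 282 0.1023
0.028 312 0.1029
0.032 319 0.1029
0.036 317 0.1028
0.04 335 0.103
gap mid guesses: ey,ex [0.98266437 0.18539347] [-0.18539347  0.98266437]
```

Request:
{"method": "carry_out", "body": {"slide": [[0,-2,-3.5],[0,-4,-7.3],[0,-6,-11],[0,-8,-14.7],[0,-10,-18.3],[0,-12,-22],[0,-14,-25.6],[0,-16,-29.3],[0,-17.2,-31.6],[0,-17.2,-31.6]], "turn": [[-4,0,0],[-8,0,0],[-12,0,0],[-16,0,0],[-20,0,0],[-24,0,0],[-27,0,0],[-29.3,0,0],[-29.3,0,0],[-29.3,0,0]]}}

```text
t: 3.3
tcp_pos: [0.4891, 0.1943, 0.3149]
ee_rot: [-3.097, 1.569, 1.606]
wrist_force: [-0.9, 0.6, 0.4]
finger_gap: 0.0918
```

```bash
python3 look.py 2
```

```text
3.3 [0.4891 0.1943 0.3149] [ 0.45  0.33 -1.08  1.75  0.31  1.24 -0.71]
[[-0.     1.    -0.01 ]
 [ 0.002 -0.01  -1.   ]
 [-1.    -0.    -0.002]]
cam pos [0.49  0.265 0.465] tcp pix [[258. 246.]]
leaf_knuckle 0.93 [184.   3.] [0.391  0.4143 0.012 ]
leaf_knuckle 0.93 [156. 207.] [0.3233 0.124  0.012 ]
leaf_knuckle 0.92 [302.  93.] [0.5548 0.296  0.012 ]
leaf_handle 0.82 [258.  97.] [0.4911 0.2901 0.036 ]
leaf_handle 0.71 [168. 175.] [0.3542 0.1809 0.036 ]
```

View pics/w2.png

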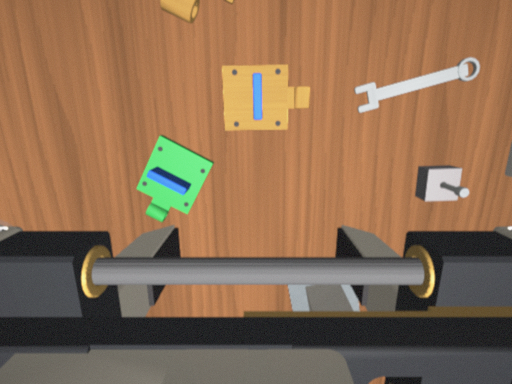

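The small brass leaf lies at (256,97), with its knuckle to the right at (302,97) and its blue handle upright in the image. Jaws are already aligned; next I'll measure the exact pose.

```bash
python3 - <<'E'
from h import *
z=np.load("w2_cam.npz"); c=(float(z['f']),float(z['cx']),float(z['cy']),z['T'])
im=cv2.imread("pics/w2.png"); d=np.load("w2.npy"); hsv=cv2.cvtColor(im,cv2.COLOR_BGR2HSV)
box=np.zeros(d.shape,bool); box[50:145,210:325]=1
P,u,v=cloud("wrist",d,box,c); H=hsv[v,u]
blue=(H[:,0]>95)&(H[:,0]<130)&(H[:,1]>120)
B=P[blue&(P[:,2]>.045)]
r=cv2.minAreaRect(B[:,:2].astype(np.float32)); print("handle top",len(B),np.median(B[:,2]).round(4),np.round(r[0],4),np.round(r[1],4),round(r[2],2),B.mean(0).round(4))
br=(P[:,2]>.008)&(P[:,2]<.035)
L=P[br]; x0=np.percentile(L[:,0],.5); print(x0)
pl=L[L[:,0]<x0+.092]; r=cv2.minAreaRect(pl[:,:2].astype(np.float32)); print("plate",np.round(r[0],4),np.round(r[1],4),round(r[2],2),np.median(pl[:,2]))
K=L[(L[:,0]>x0+.1)]; print("knuckle",len(K),K.min(0).round(4),K.max(0).round(4),K.mean(0).round(4))
E
```

```text
handle top 336 0.0506 [0.489 0.29 ] [0.0099 0.0564] 1.16 [0.489  0.2905 0.0507]
0.4393702074193665
plate [0.4852 0.29  ] [0.0925 0.0901] 0.41 0.014819906908729953
knuckle 391 [0.5398 0.2753 0.0111] [0.566  0.3054 0.0251] [0.5516 0.2905 0.0205]
```

Request:
{"method": "carry_out", "body": {"slide": [[4,0,-2],[8,0,-4],[12,0,-6],[16,0,-8],[19,0,-9],[20.5,0,-9.2],[20.5,0,-9.2],[20.5,0,-9.2],[20.5,0,-9.2]], "turn": [[-1,0,0],[-1,0,0],[-1,0,0],[-1,0,0],[-1,0,0],[-1,0,0],[-1,0,0],[-1,0,0],[-1,0,0]]}}

```text
t: 4.4
tcp_pos: [0.4923, 0.2831, 0.1115]
ee_rot: [1.783, 1.568, 0.215]
wrist_force: [0.7, -0.0, 0.3]
finger_gap: 0.092
```

```bash
python3 look.py 3 | head -6
```

```text
4.4 [0.4923 0.2831 0.1115] [ 0.09  0.64 -0.88  1.85  0.61  0.94 -1.07]
[[ 0.003  1.     0.003]
 [ 0.001  0.003 -1.   ]
 [-1.     0.003 -0.001]]
cam pos [0.491 0.354 0.262] tcp pix [[258. 246.]]
leaf_knuckle 0.82 [120.  32.] [0.3866 0.4151 0.012 ]
```

Request:
{"method": "carry_out", "body": {"slide": [[2,-0.3,-0.6],[4,-0.3,-0.7],[5.5,-0.3,-0.7],[6.8,-0.3,-0.7],[7.7,-0.3,-0.7],[8.2,-0.3,-0.7],[8.2,-0.3,-0.7],[8.2,-0.3,-0.7]], "turn": [[0,0,0],[0,0,0],[0,0,0],[0,0,0],[0,0,0],[0,0,0],[0,0,0],[0,0,0]]}}

```text
t: 5.4
tcp_pos: [0.4879, 0.291, 0.0281]
ee_rot: [2.279, 1.57, 0.713]
wrist_force: [0.6, -0.1, 1.4]
finger_gap: 0.0922
```

Good; I'll close the gripper in place.

Request:
{"method": "carry_out", "body": {"slide": [[0,0,0],[0,0,0],[0,0,0],[0,0,0],[0,0,0],[0,0,0],[0,0,0],[0,0,0],[0,0,0],[0,0,0]], "turn": [[0,0,0],[0,0,0],[0,0,0],[0,0,0],[0,0,0],[0,0,0],[0,0,0],[0,0,0],[0,0,0],[0,0,0]], "gripper": 1}}

```text
t: 6.4
tcp_pos: [0.4876, 0.2907, 0.0277]
ee_rot: [2.313, 1.571, 0.747]
wrist_force: [0.4, -0.1, 0.2]
finger_gap: 0.0166
```

Request:
{"method": "carry_out", "body": {"slide": [[0,0,0],[0,0,0],[0,0,0],[0,0,0],[-0.5,0,0],[-1.5,0,0],[-3,0,0],[-5,0,0],[-7,0,0],[-9,0,0],[-10,0,0],[-10,0,0]], "turn": [[0,0,0],[0,0,0],[0,0,0],[0,0,0],[0,0,0],[0,0,0],[0,0,0],[0,0,0],[0,0,0],[0,0,0],[0,0,0],[0,0,0]]}}

```text
t: 7.6
tcp_pos: [0.4886, 0.2914, 0.1298]
ee_rot: [1.973, 1.567, 0.407]
wrist_force: [-0.5, -0.2, -2.2]
finger_gap: 0.0118
```

```bash
python3 look.py 4|head -5; python3 - <<'E'
from h import *
im,d=viewer.get_image("side"); np.save("side4.npy",d); cv2.imwrite("pics/side4.png",cv2.resize(im[90:280,130:380],None,fx=3,fy=3)); s=observe();print(s['finger_gap'],s['wrist_force'])
E
```

```text
7.6 [0.4886 0.2914 0.1298] [ 0.09  0.62 -0.9   1.84  0.59  0.97 -1.06]
[[ 0.003  1.     0.005]
 [ 0.001  0.005 -1.   ]
 [-1.     0.003 -0.001]]
cam pos [0.488 0.362 0.28 ] tcp pix [[258. 246.]]
0.011557283802269783 [-0.09573794  0.23559954 -2.31815353]
```

View pics/side4.png

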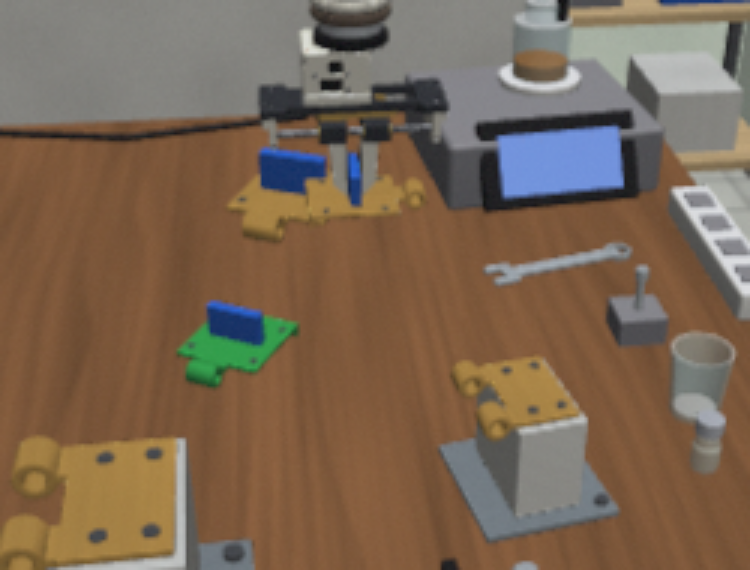

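The leaf hangs level in the fingers at (355,190), and nothing else has moved. Next is carrying it to a standoff about 45 mm short of the jamb on the open side, raised.

Request:
{"method": "carry_out", "body": {"slide": [[-1.5,0,0.5],[-3.5,-0.2,2.5],[-5.5,-0.5,6],[-7,-1,10],[-7,-1.4,14],[-7,-1.8,18],[-7,-2.2,22],[-7,-2.6,26],[-7,-3,30],[-7,-3.3,34],[-7,-3.5,37],[-7,-3.5,38.9]], "turn": [[0,0,0],[-1,0,0],[-2,0,0],[-3,0,0],[-4,0,0],[-5,0,0],[-6,0,0],[-7,0,0],[-8,0,0],[-9,0,0],[-10,0,0],[-10.4,0,0]]}}

```text
t: 9.05
tcp_pos: [0.4536, -0.1017, 0.1981]
ee_rot: [-0.658, 1.569, -2.045]
wrist_force: [-0.3, -0.0, -1.9]
finger_gap: 0.0119
```

Request:
{"method": "carry_out", "body": {"slide": [[0,0,0],[0,0,0],[0,0,0]], "turn": [[0,0,0],[0,0,0],[0,0,0]]}}

```text
t: 9.35
tcp_pos: [0.4546, -0.0972, 0.1981]
ee_rot: [2.008, 1.57, 0.625]
wrist_force: [1.0, -0.4, -2.3]
finger_gap: 0.012
```

```bash
python3 look.py 5
```

```text
9.35 [ 0.4546 -0.0972  0.1981] [ 1.08  0.37 -1.09  2.02  0.39  0.98 -0.02]
[[ 0.     0.982  0.187]
 [ 0.     0.187 -0.982]
 [-1.     0.    -0.   ]]
cam pos [ 0.441 -0.028  0.348] tcp pix [[258. 246.]]
leaf_knuckle 0.72 [385. 198.] [ 0.6086 -0.0933  0.012 ]
leaf_knuckle 0.64 [365. 232.] [ 0.5977 -0.14    0.012 ]
leaf_handle 0.85 [257. 254.] [ 0.4693 -0.1816  0.036 ]
jamb_axis 0.75 [383. 200.] [ 0.5635 -0.0784  0.1   ]
```

View pics/w5.png

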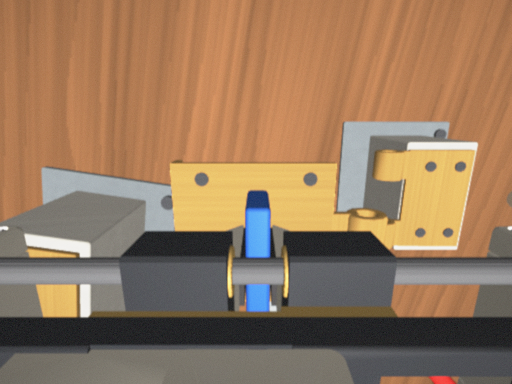

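The leaf plate's near edge runs (170,163)–(336,163), with the blue handle at (257,220). The jamb knuckles show at (388,165) and (368,215). The jamb_axis network agrees with my estimate within 1 mm. Next I'll check the leaf's pose in the grip.

```bash
python3 - <<'E'
from h import *
z=np.load("w5_cam.npz"); c=(float(z['f']),float(z['cx']),float(z['cy']),z['T'])
im=cv2.imread("pics/w5.png"); d=np.load("w5.npy"); hsv=cv2.cvtColor(im,cv2.COLOR_BGR2HSV)
box=np.zeros(d.shape,bool); box[150:232,160:345]=1
P,u,v=cloud("wrist",d,box,c); H=hsv[v,u]; br=(H[:,0]>12)&(H[:,0]<30)&(H[:,1]>150)&(P[:,2]>.13)&(P[:,2]<.23)
tcp=np.array([.4546,-.0972,.1981]); yaw=np.arctan2(.187,.982)
Rm=R.from_euler('z',yaw).as_matrix()
L=(P-tcp)@Rm; q=L[br]   # tool-yawed leaf frame about TCP
print(len(q),"x",np.percentile(q[:,0],[.5,99.5]).round(4),"ymax",np.percentile(q[:,1],99.5).round(4),"expect -.05 .045 .045")
A=np.c_[q[:,:2],np.ones(len(q))]; k=np.linalg.lstsq(A,q[:,2],rcond=None)[0]; print("plane slopes,z0",k.round(4),"expect z0 -.0132")
# far edge direction
xs=np.arange(-.045,.04,.005); e=[np.percentile(q[(q[:,0]>=a)&(q[:,0]<a+.005),1],98) for a in xs]
print("edge yaw rel tool deg",np.degrees(np.polyfit(xs,e,1)[0]).round(2), np.round(e,4))
bl=(H[:,0]>100)&(H[:,0]<128)&(H[:,1]>130)&(L[:,2]>.01); b=L[bl]; print("handle",len(b),np.percentile(b,[2,98],axis=0).round(4), "expect x+-.006,y max .03,top z .0228")
E
```

```text
9 x [-0.0482  0.0488] ymax 0.0449 expect -.05 .045 .045
plane slopes,z0 [ 0.0162  0.0179 -0.0156] expect z0 -.0132Traceback (most recent call last):
  File "<stdin>", line 12, in <module>
    return _quantile_unchecked(
        a, q, axis, out, overwrite_input, method, keepdims, weights)
    return _ureduce(a,
                    func=_quantile_ureduce_func,
    ...<5 lines>...
                    overwrite_input=overwrite_input,
                    method=method)
    r = func(a, **kwargs)
    result = _quantile(arr,
                       quantiles=q,
    ...<2 lines>...
                       out=out,
                       weights=wgt)
    slices_having_nans = np.isnan(arr[-1, ...])
                                  ~~~^^^^^^^^^
IndexError: index -1 is out of bounds for axis 0 with size 0
```

Depth is blank this close, so I'll use the colour edges cast onto the known plate height.

```bash
cat > grip.py <<'E'
from h import *
import sys
tag=sys.argv[1]; tcp=np.array(eval(sys.argv[2])); yaw=np.radians(float(sys.argv[3]))
z=np.load(f"w{tag}_cam.npz"); c=(float(z['f']),float(z['cx']),float(z['cy']),z['T'])
im=cv2.imread(f"pics/w{tag}.png"); hsv=cv2.cvtColor(im,cv2.COLOR_BGR2HSV).astype(int)
Rm=R.from_euler('z',yaw).as_matrix()
loc=lambda uv,dz:(ray("wrist",uv,tcp[2]+dz,c)-tcp)@Rm
g=cv2.GaussianBlur(hsv[...,1].astype(np.float32),(1,3),0)
br=((hsv[...,0]>12)&(hsv[...,0]<30)&(hsv[...,1]>170)&(hsv[...,2]>150))
e=[(u,np.nonzero(br[140:200,u])[0].min()+140-.5) for u in range(180,330,10) if br[140:200,u].any()]
E=np.array([loc(p,-.0132) for p in e]); f=np.polyfit(E[:,0],E[:,1],1)
print("edge y at x=0",f[1].round(4),"yaw rel tool deg",np.degrees(f[0]).round(2),np.array(e)[:,1])
for row in (175,190): 
    n=np.nonzero(br[row,150:345])[0]+150; print(row,n.min(),n.max(),loc((n.min()-.5,row),-.0132).round(4),loc((n.max()+.5,row),-.0132).round(4))
bl=(hsv[...,0]>100)&(hsv[...,0]<128)&(hsv[...,1]>150); 
for row in (205,215): n=np.nonzero(bl[row,230:290])[0]+230; print("handle",row,loc((n.min()-.5,row),.0228).round(4),loc((n.max()+.5,row),.0228).round(4))
E
python3 grip.py 5 "[.4546,-.0972,.1981]" 10.78
```

```text
Traceback (most recent call last):
  File "grip.py", line 11, in <module>
    E=np.array([loc(p,-.0132) for p in e]); f=np.polyfit(E[:,0],E[:,1],1)
                                                         ~^^^^^
IndexError: too many indices for array: array is 1-dimensional, but 2 were indexed
```

```bash
cat > grip.py <<'E'
from h import *
import sys
tag=sys.argv[1]; tcp=np.array(eval(sys.argv[2])); yaw=np.radians(float(sys.argv[3]))
z=np.load(f"w{tag}_cam.npz"); c=(float(z['f']),float(z['cx']),float(z['cy']),z['T'])
im=cv2.imread(f"pics/w{tag}.png"); hsv=cv2.cvtColor(im,cv2.COLOR_BGR2HSV); d=np.load(f"w{tag}.npy")
print("hsv plate",hsv[190,200],"depth",d[190,200])
box=np.zeros(d.shape,bool); box[150:228,160:345]=1
P,u,v=cloud("wrist",d,box,c); L=(P-tcp)@R.from_euler('z',yaw).as_matrix(); H=hsv[v,u]
q=L[(abs(L[:,2]+.0132)<.006)]
print(len(q),"x",np.percentile(q[:,0],[.5,99.5]).round(4),"ymax",np.percentile(q[:,1],99.5).round(4),"expect -.05 .045 .045")
k=np.linalg.lstsq(np.c_[q[:,:2],np.ones(len(q))],q[:,2],rcond=None)[0]; print("slopes,z0",k.round(4),"expect z0 -.0132")
xs=np.arange(-.042,.036,.006); e=[np.percentile(q[(q[:,0]>=a)&(q[:,0]<a+.006),1],99) for a in xs]
print("edge yaw rel tool deg",np.degrees(np.polyfit(xs,e,1)[0]).round(2))
b=L[(L[:,2]>.012)&(L[:,2]<.03)&(H[:,0]>100)&(H[:,0]<130)]; print("handle",len(b),np.percentile(b,[2,98],axis=0).round(4),"expect x+-.006 ymax .03 ztop .0228")
E
python3 grip.py 5 "[.4546,-.0972,.1981]" 10.78
```

```text
hsv plate [ 21 136 237] depth 0.16897738
9849 x [-0.0499  0.0494] ymax 0.0448 expect -.05 .045 .045
slopes,z0 [-0.0011 -0.0025 -0.0129] expect z0 -.0132
edge yaw rel tool deg 0.04
handle 624 [[-0.0063  0.0205  0.0131]
 [ 0.0049  0.0299  0.0241]] expect x+-.006 ymax .03 ztop .0228
```

The grip is as expected: level to 0.2°, yaw 0.04°, offsets under 1 mm. I'll lower it to hinge height at the standoff.

Request:
{"method": "carry_out", "body": {"slide": [[1.5,0,0],[3.5,0,0],[5.5,0,0],[7,0,0],[8,0,0],[8.3,0,0],[8.3,0,0],[8.3,0,0],[8.3,0,0],[8.3,0,0]], "turn": [[0,0,0],[0,0,0],[0,0,0],[0,0,0],[0,0,0],[0,0,0],[0,0,0],[0,0,0],[0,0,0],[0,0,0]]}}

```text
t: 10.55
tcp_pos: [0.4549, -0.0987, 0.1153]
ee_rot: [0.858, 1.57, -0.527]
wrist_force: [-1.2, -0.2, -2.5]
finger_gap: 0.0115
```

```bash
python3 look.py 6; python3 - <<'E'
from h import *
s=observe(); t=s['tcp_pos']; M=R.from_euler('xyz',s['ee_rot']).as_matrix()
A=np.array([.5635,-.0776,.100]); J=R.from_euler('z',10.7,degrees=True).as_matrix()
goal=A+J@np.array([-.065,0,.0156]); print("tcp in jamb axes to go",(J.T@(goal-t)*1000).round(1),"tool shift cm",(M.T@(goal-t)*100).round(2))
E
```

```text
10.55 [ 0.4549 -0.0987  0.1153] [ 0.95  0.49 -0.96  2.09  0.55  0.83 -0.16]
[[ 0.001  0.983  0.185]
 [-0.001  0.185 -0.983]
 [-1.     0.001  0.001]]
cam pos [ 0.441 -0.029  0.266] tcp pix [[258. 246.]]
leaf_knuckle 0.76 [364. 230.] [ 0.558  -0.1122  0.012 ]
leaf_handle 0.58 [261. 253.] [ 0.4654 -0.1409  0.036 ]
jamb_axis 0.61 [441. 234.] [ 0.5644 -0.0771  0.1   ]
jamb_axis 0.22 [365. 232.] [ 0.5185 -0.0843  0.1   ]
tcp in jamb axes to go [45.9  0.4  0.7] tool shift cm [-0.06  4.59 -0.05]
```

View pics/w6.png

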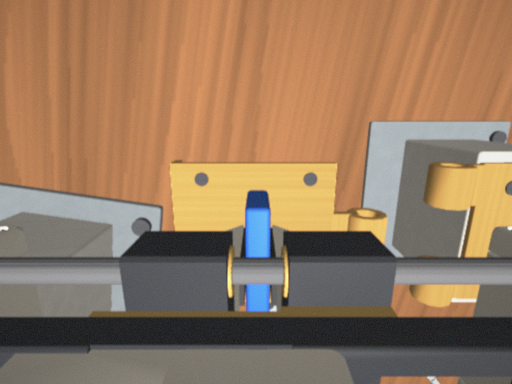

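The loose knuckle is at (367,220), facing the gap between the jamb knuckles at (450,185) and (435,275). I'll compare them directly in this picture's depth.

```bash
python3 - <<'E'
from h import *
z=np.load("w6_cam.npz"); c=(float(z['f']),float(z['cx']),float(z['cy']),z['T']); d=np.load("w6.npy")
box=np.zeros(d.shape,bool); box[140:310,330:512]=1; box[232:,330:395]=0; box[255:285,:]=0
P,u,v=cloud("wrist",d,box,c); J=R.from_euler('z',10.7,degrees=True).as_matrix(); L=(P-np.array([.5635,-.0776,.1]))@J*1000
for nm,xr in (("leaf kn",(-60,-33)),("jamb kn",(-13,12))):
    m=(L[:,0]>xr[0])&(L[:,0]<xr[1])&(L[:,2]>-4)&(L[:,2]<20); q=L[m]
    print(nm,m.sum(),"x",np.percentile(q[:,0],[1,99]).round(1),"z top",np.percentile(q[:,2],98).round(1))
    t=q[q[:,2]>4]; print(" y hist(2mm) from -46:",np.histogram(t[:,1],np.arange(-46,48,2))[0])
    t=q[(q[:,2]>8)]; print(" crest x",np.median(t[:,0]).round(1), "y",np.percentile(t[:,1],[1,99]).round(1))
    y=q[(q[:,2]>4)][:,1]; print(" edges",y[y>0].min().round(1) if (y>0).any() else 0, y.max().round(1), y[y<0].max().round(1) if (y<0).any() else 0)
E
```

```text
leaf kn 780 x [-59.8 -36.2] z top 12.1
 y hist(2mm) from -46: [  0   0   0   0   0   0   0   0   0   0   0   0   0   0   0   0   0   0
   0   0   0   0   0   0   0  12  91 124 117 165  51   0   0   0   0   0
   0   0   0   0   0   0   0   0   0   0]
 crest x -47.2 y [ 6.5 14.5]
 edges 4.7 14.7 0
jamb kn 2935 x [-11.9   9.7] z top 12.9
 y hist(2mm) from -46: [  0  25  91 100  94 111 107 102  78  19   0   0   0   0   0   0   0   0
   0   0   0   0   0   0   0   0   0   0   0   0   0   0  23 137 140 139
 137 148 135 154 143 144 153 152 137   0]
 crest x -2.3 y [-42.   43.1]
 edges 19.5 43.4 -26.7
```

Everything agrees: about 46 mm to go, +0.7 mm in y, +0.6 mm in z. Sliding in slowly, pausing partway.

Request:
{"method": "carry_out", "body": {"slide": [[-0.06,0.4,-0.08],[-0.06,0.9,-0.08],[-0.06,1.4,-0.08],[-0.06,1.8,-0.08],[-0.06,2.0,-0.08],[-0.06,2.0,-0.08],[-0.06,2.0,-0.08],[-0.06,2.0,-0.08]], "turn": [[0,0,0],[0,0,0],[0,0,0],[0,0,0],[0,0,0],[0,0,0],[0,0,0],[0,0,0]]}}

```text
t: 11.55
tcp_pos: [0.4738, -0.094, 0.1153]
ee_rot: [-1.453, 1.57, -2.838]
wrist_force: [-0.4, -0.8, -1.7]
finger_gap: 0.0119
```

```bash
cat > go.py <<'E'
from h import *
s=observe(); t=s['tcp_pos']; M=R.from_euler('xyz',s['ee_rot']).as_matrix()
A=np.array([.5635,-.0773,.1003]); J=R.from_euler('z',10.7,degrees=True).as_matrix()
goal=A+J@np.array([-.065,0,.0156]); print("to go mm",(J.T@(goal-t)*1000).round(1),"tool cm",(M.T@(goal-t)*100).round(2),"tool y deg",np.degrees(np.arctan2(M[1,1],M[0,1])).round(2),s['wrist_force'].round(2),s['finger_gap'])
E
python3 go.py
```

```text
to go mm [26.3 -0.2  0.6] tool cm [-0.07  2.63  0.02] tool y deg 10.68 [-0.4  -0.81 -1.68] 0.011920187435230633
```

Request:
{"method": "carry_out", "body": {"slide": [[-0.05,0.3,0],[-0.05,0.6,0],[-0.05,0.9,0],[-0.05,1.2,0],[-0.05,1.5,0],[-0.05,1.8,0],[-0.05,2.1,0],[-0.05,2.4,0],[-0.05,2.6,0],[-0.05,2.6,0],[-0.05,2.6,0],[-0.05,2.6,0]], "turn": [[0,0,0],[0,0,0],[0,0,0],[0,0,0],[0,0,0],[0,0,0],[0,0,0],[0,0,0],[0,0,0],[0,0,0],[0,0,0],[0,0,0]]}}

```text
t: 12.75
tcp_pos: [0.4994, -0.0892, 0.1158]
ee_rot: [-1.622, 1.571, -3.006]
wrist_force: [-0.7, 0.2, -2.4]
finger_gap: 0.0119
```

```bash
python3 go.py; python3 look.py 7; python3 - <<'E'
from h import *
im,d=viewer.get_image("side"); a=cv2.resize(im[180:280,240:365],(500,400),interpolation=2); b=cv2.imread("pics/w7.png")[130:310,230:512]
cv2.imwrite("pics/c7.png",np.vstack([a,cv2.resize(b,(500,200))])[:600])
z=np.load("w7_cam.npz"); c=(float(z['f']),float(z['cx']),float(z['cy']),z['T']); d=np.load("w7.npy")
P,u,v=cloud("wrist",d,None,c); J=R.from_euler('z',10.7,degrees=True).as_matrix(); L=(P-np.array([.5635,-.0773,.1003]))@J*1000
m=(abs(L[:,0])<12)&(L[:,2]>4)&(L[:,2]<16); print(np.histogram(L[m,1],np.arange(-46,48,2))[0])
for y0,y1 in ((5,14),(22,42),(-14,5)):
    q=L[m&(L[:,1]>y0)&(L[:,1]<y1)]
    if len(q)>20: print(y0,y1,len(q),"ztop",np.percentile(q[:,2],98).round(1),"crest x",np.median(q[q[:,2]>np.percentile(q[:,2],80),0]).round(1))
E
```

```text
to go mm [ 0.2 -0.2  0.1] tool cm [-0.01  0.02  0.02] tool y deg 10.68 [-0.67  0.21 -2.4 ] 0.011859105621498552
12.75 [ 0.4994 -0.0892  0.1158] [ 0.87  0.56 -0.93  1.99  0.58  0.88 -0.19]
[[-0.     0.983  0.185]
 [-0.     0.185 -0.983]
 [-1.    -0.    -0.   ]]
cam pos [ 0.486 -0.02   0.266] tcp pix [[258. 246.]]
leaf_knuckle 0.82 [362. 231.] [ 0.6012 -0.1036  0.012 ]
leaf_handle 0.61 [260. 254.] [ 0.5091 -0.1327  0.036 ]
[  0   0   0   0   0   0   0   0   0   0   0   0   0   0   0   0   0   0
   0   0   0   1   7  13  24  32  68 133 115 132 136   0  39 129 136 132
 134 138 132 139 142 141 141 146 114   0]
5 14 468 ztop 12.5 crest x -0.7
22 42 1381 ztop 12.7 crest x -0.3
-14 5 57 ztop 11.4 crest x 3.4
```

View pics/c7.png

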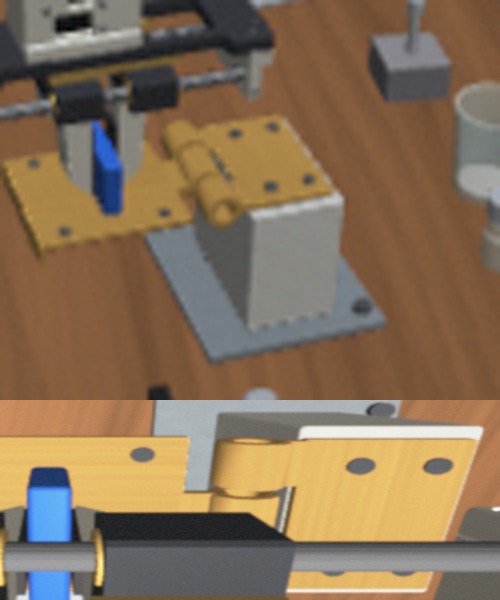

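The knuckles form one straight tube in both views: crest x differs by 0.4 mm, top z by 0.2 mm, and about 4 mm of free gap shows. Wrist force is just the leaf's weight.

```bash
python3 -c "
from h import *
s=observe();print(s['t'],abs(s['dq']).max(),s['wrist_force']);print(hand_in())"
```

```text
13.0 0.002187657752411632 [ 0.52281569  0.41090374 -2.03690955]
the job is handed in; nothing more can be done
None
```

I picked up the small brass leaf by its blue handle and slid its knuckle level into the gap on the smaller jamb. The job was handed in at t = 13.0 s, with the leaf still gripped and held in the air.

**Last checks:**
- **Position:** the tool was within 0.2 mm of its computed goal and the yaw matched to about 0.02°. In the wrist depth picture the leaf and jamb knuckles lined up to 0.4 mm in x and 0.2 mm in z. About 4 mm of gap was free at the end I could see.
- **Force and motion:** the wrist force was about 2.0–2.4 N downward, which is just the leaf's weight, so there was no sign of contact with the jamb. The arm was still, with joint speeds at most about 0.002 rad/s.
- **Grip:** an earlier look found the leaf level to 0.2° and its yaw within 0.04° of the tool's.

**Not confirmed:**
- The gripper hid the knuckle's far end, so the gap there follows only from the known sizes.
- I did not re-measure the bystanders. The last close-up showed nothing disturbed nearby, and the path stayed clear of them.
- One brass colour mask failed on the first attempts to measure the grip. I replaced it with a depth-based check, which agreed with what was expected.

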